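# Heft the tea canisters and hold up the fullest

### The arm

A 6-joint arm with a two-finger parallel gripper is mounted at the origin on a cart in front of the work surface, level with it; the furniture and walls round the work are solid. World frame = base frame: x ahead of the robot, y to its left, z up, the work surface at z = 0. Lengths are in m, angles in rad, forces in N, time in s.
With the tool pointing down it reaches from about 0.25 to 0.725 m from the base axis. Payload 4 kg.
Tool frame: the origin (TCP) lies on the front face of the gripper's body, between the roots of the fingers; the fingertips stand 73 mm ahead of it and the grasp point (between the pads) lies 54 mm ahead of it; z points along the fingers, y is the line along which they close (so a half turn about z gives the same grasp; the last joint's range is limited). The gripper opens to 85 mm and grips with 20 to 120 N. Pads are 22 mm wide; open, the fingers measure 114 mm over their backs; the gripper's body (76 mm by 85 mm) begins 54 mm behind the grasp point. The pads swing forward as they close: fully open they stand 13 mm farther back than shut.
Start: joints at [1.286, 0.241, 0.005, 1.335, 0, 1.571], TCP at [0.14, 0.48, 0.304] pointing down, gripper open.
Joint ranges: [-2.72, 2.72], [-1.05, 1.87], [-1.09, 1.28], [-1.99, 2.15], [-1.42, 1.44], [-3.14, 3.14]. Speed limits (rad/s): [2.79, 2.79, 3.14, 3.14, 3.14, 3.14].

### API

Orientations are given as a unit quaternion [x, y, z, w].
In Python, from workcell import bot gives the robot as it stands. The module is installed in compiled form; this text tells all that it offers.
- The arm moves only by the tool step_arm, never from a script. Its argument "rows" is a list of rows, each a list of 2 entries, a list of its own where there are three numbers: the shift along the tool's x, y, z in mm, then the turn about the tool's z in degrees. A call has 1 to 12 rows; each row is the pose to reach, as a shift and turn from the pose commanded when the call began, along the tool's axes at that moment; what a row does not reach only later rows make up. A row lasts 1/8 s, in which the tool goes at most 62.5 mm and 10.7 degrees, less where a joint would pass 70% of its speed; a pose out of reach is approached as far as the arm can. A call with a gripper value outside its range is refused whole. "claw" is the gripper's target within -1 to 1 (shut at 1, half-way at 0, fully open at -1), set as the call begins (left out, the last holds). The fingers move at their own pace and stop on an object; the grip force is fixed at half the most. Time passes only in rows, so rows that repeat a pose let the fingers close. It gives the time, the measured TCP pose, the force, the opening and the grip force at its end, in the units of the state.
- bot.get_obs(): the state, without advancing time (a new reading comes with each control period).
- bot.camera(name): name is "scene" or "top" or "wrist"; returns (picture, depth): 420x560x3 uint8, red, green, blue; 420x560 float32, m along the optical axis (not along the pixel's ray), 0 where there is no reading.
- bot.camera_params(name): a dict with "fx", "fy", "cx", "cy" (pixels), "D" ([k1, k2, p1, p2, k3] as OpenCV has them; the pictures are not rectified), "pose" (4x4, takes a point from camera to world coordinates). Camera axes: x right, y up, looking along -z (the intrinsics and any distortion apply to the point x, -y, -z); pixel columns grow to the right and rows downward; lengths in m; the calibration is good to about 2 mm. A picture is of the moment at which its call begins: read the wrist's pose just before it. camera_params takes no time and is no camera call; for the wrist camera it gives the pose at the moment of the call.
- bot.job_done(): hands the job in; it is judged then, once.
Trained networks look in the newest picture that a camera, given by its name, has taken for a name from the list of things; names that differ only in an ending like _2 or _b are one class to them, and where a whole thing is asked for, a point or a joint stands for the part that bears it (a point fixed in the world has none). Each returns a list of dicts, best first, with "score" (0 to 1); they miss things now and then, are a little off and sometimes report something else, mostly with a low value. They report only what shows in the picture. A call takes as long as a camera call.
- bot.trace(target, camera): "pixels" (420x560 bool, what is visible of it) and "uv" ([column, row] in pixels, amid what is visible of it).
The state is a dict: "clock": time; "joint_pos": joint angles; "joint_vel": joint speeds; "tau": joint torques, N m; "eef_pos": TCP position; "tool_rot": TCP orientation; "ft_force": force on the tool from outside, world axes, zero at the start; "ft_torque": the same for the moment, N m; "grip_width": finger opening in m; "grasp_force": force on a finger pad.
Only numpy, scipy, OpenCV 4.12 (cv2) and the standard library are available. Lean on these libraries where they do the work, as an engineer would, in place of code of your own. Each camera call takes 0.05 s, during which the arm holds its last target. There are 200 camera calls.

### The job

Find the fullest of the three identical closed tea canisters by weight: from left to right, lift each straight up by its lid knob, a few centimetres clear of the worktop, then stand it back in its own place and let go before the next (the last may stay in hand if it is the heaviest). Heft all three, then finish while holding the heaviest upright and still, at least 15 cm above the worktop where the row stands, with the lighter two standing in their places; drop or tip none, and leave the other things alone.

Things in the scene. Friction and masses are not known exactly. Their poses are not given: they have to be found in the camera images.
- canister_a: one of three identical closed tea canisters in a row across the worktop (name tells neither place nor weight): white, square, 84 x 84 mm, flat wooden lid, fixed on, top at 83 mm, with a round knob in its middle, 19 mm across, 83 to 100 mm above the base, to grip from above. Origin: centre of underside, z up. 0.15 to 0.8 kg; the heaviest outweighs each other one by 0.2 kg or more
- canister_b: one of three identical closed tea canisters in a row across the worktop (name tells neither place nor weight): white, square, 84 x 84 mm, flat wooden lid, fixed on, top at 83 mm, with a round knob in its middle, 19 mm across, 83 to 100 mm above the base, to grip from above. Origin: centre of underside, z up. 0.15 to 0.8 kg; the heaviest outweighs each other one by 0.2 kg or more
- canister_c: one of three identical closed tea canisters in a row across the worktop (name tells neither place nor weight): white, square, 84 x 84 mm, flat wooden lid, fixed on, top at 83 mm, with a round knob in its middle, 19 mm across, 83 to 100 mm above the base, to grip from above. Origin: centre of underside, z up. 0.15 to 0.8 kg; the heaviest outweighs each other one by 0.2 kg or more
- mug_1: white mug, 89 x 120 x 98 mm, standing behind the canisters; origin at the centre of its underside; leave alone
- bowl_2: small white bowl, 115 mm across, 51 mm high, behind the canisters; origin at the centre of its underside; leave alone
- spice_jar: spice jar with a white cap, the one nearest the robot, 47 mm across, 98 mm high, standing behind the canisters; origin at the centre of its underside; leave alone

How it is judged:
By the outcome, as a careful person would: the job done as asked, in the order asked, and still so for the second after the job is handed in, while the arm keeps its last pose, push and grip.
It also fails if it takes over 62 s, if anything falls off the work surface, if the arm or the gripper's body presses on something with over 40 N, if the wrist force passes 120 N, or if a joint passes its speed limit or range.

## Working session

There is one attempt and no reset: what is moved stays moved. The work goes in short steps, Python scripts to look and compute and a tool call to move; the robot and the scene stay as the last step left them, time stands still between calls to the robot, and variables do not carry over. Pictures are saved under pics/ and viewed, at most 10 in all, crops included, and the job is handed in when it is done.

Besides the shell and the picture viewer there is one more tool, called after "Call:" by a JSON object that holds its "fn" and its "kwargs". step_arm: Moves the arm, as the interface text tells. Its arguments: {"type":"object","properties":{"rows":{"type":"array"},"claw":{"type":"number"}},"required":["rows"]}

```bash
mkdir -p pics; cat > h.py <<'E'
import numpy as np, cv2
from workcell import bot
def pts(cam,depth,P=None):
    P=P or bot.camera_params(cam)
    K=np.array([[P['fx'],0,P['cx']],[0,P['fy'],P['cy']],[0,0,1]])
    v,u=np.mgrid[0:420,0:560]
    uv=np.stack([u,v],-1).reshape(-1,1,2).astype(np.float64)
    n=cv2.undistortPoints(uv,K,np.array(P['D'],float)).reshape(420,560,2)
    c=np.stack([n[...,0]*depth,-n[...,1]*depth,-depth,np.ones_like(depth)],-1)
    return (c@np.array(P['pose']).T)[...,:3]
E
python3 - <<'E'
from h import *
o=bot.get_obs(); print(o['clock'],o['eef_pos'],o['tool_rot'],o['ft_force'])
ims=[]
for c in('top','scene'):
    im,d=bot.camera(c); X=pts(c,d); ims.append(im)
    for t in('canister_a','mug_1','bowl_2','spice_jar'):
        for r in bot.trace(t,c):
            m=r['pixels']&(d>0); Q=X[m]
            print(c,t,round(r['score'],2),np.round(r['uv']),m.sum(),np.round(np.median(Q,0),3),np.round(np.percentile(Q,2,axis=0),3),np.round(np.percentile(Q,98,axis=0),3))
            k=m&(X[...,2]>.092)&(X[...,2]<.11)
            if t[0]=='c' and k.any(): print('   knob',k.sum(),np.round(X[k].mean(0),4))
            l=m&(X[...,2]>.075)&(X[...,2]<.09)
            if t[0]=='c' and l.sum()>20: print('   lid',l.sum(),X[l].mean(0).round(4),cv2.minAreaRect((X[l][:,:2]*1000).astype(np.float32)))
cv2.imwrite('pics/a.png',cv2.cvtColor(cv2.resize(np.vstack(ims),(400*560//420*1,800))[:, :],cv2.COLOR_RGB2BGR)[:600*2] if 0 else cv2.cvtColor(cv2.resize(np.hstack(ims),(800,300)),cv2.COLOR_RGB2BGR))
E
```

```text
0.0 [0.14033001 0.47941294 0.30303721] [ 1.41905296e-01  9.89879710e-01 -1.00964384e-03 -1.62240388e-04] [-0.20065521 -0.2521492  -0.08582315]
top canister_a 0.92 [292. 227.] 1715 [0.565 0.097 0.082] [0.523 0.054 0.045] [0.609 0.14  0.097]
   knob 72 [0.5666 0.0962 0.097 ]
   lid 1598 [0.5661 0.0965 0.0821] ((566.633544921875, 96.10910034179688), (86.62884521484375, 86.1775131225586), 69.86940002441406)
top canister_a 0.75 [365. 266.] 1956 [ 0.482 -0.048  0.082] [ 0.441 -0.094  0.016] [ 0.522 -0.008  0.097]
   knob 79 [ 0.4811 -0.0533  0.0968]
   lid 1693 [ 0.4813 -0.0518  0.0821] ((481.7262878417969, -52.73040008544922), (88.5901870727539, 85.81524658203125), 82.43112182617188)
top canister_a 0.66 [206. 224.] 1872 [0.575 0.264 0.082] [0.535 0.224 0.002] [0.619 0.309 0.096]
   knob 75 [0.5775 0.2673 0.0965]
   lid 1608 [0.577  0.2668 0.082 ] ((577.4646606445312, 267.92706298828125), (86.31221008300781, 86.40098571777344), 11.324172019958496)
top canister_a 0.43 [253. 149.] 2192 [0.749 0.183 0.024] [0.692 0.13  0.009] [0.794 0.234 0.052]
top mug_1 0.57 [320. 122.] 1810 [0.8   0.029 0.
[... 843 characters left out ...]
007812, 86.8587646484375), 82.03983306884766)
scene canister_a 0.67 [231. 191.] 1823 [0.564 0.24  0.071] [0.532 0.222 0.005] [0.616 0.299 0.093]
   knob 38 [0.576  0.265  0.0954]
   lid 800 [0.573  0.2588 0.0808] ((576.3905639648438, 264.2925720214844), (85.50840759277344, 86.72198486328125), 12.731549263000488)
scene mug_1 0.72 [368. 201.] 1807 [0.78  0.032 0.066] [ 0.745 -0.009  0.002] [0.829 0.077 0.097]
scene bowl_2 0.72 [312. 181.] 1331 [0.754 0.194 0.031] [0.688 0.127 0.01 ] [0.794 0.234 0.051]
scene bowl_2 0.42 [367. 199.] 1753 [0.78  0.032 0.067] [ 0.745 -0.008  0.008] [0.828 0.076 0.097]
scene spice_jar 0.73 [270. 156.] 696 [0.701 0.295 0.065] [0.686 0.284 0.004] [0.728 0.324 0.098]
```

View pics/a.png

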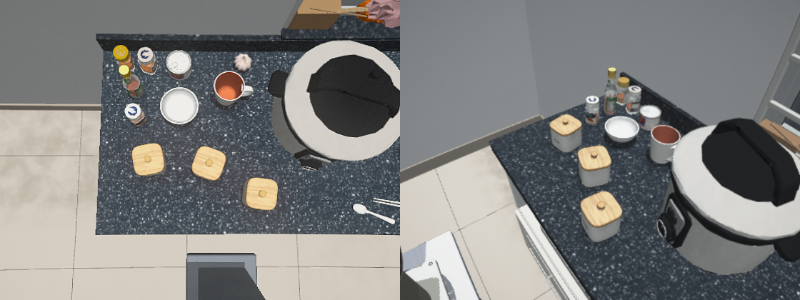

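The view shows three wooden-lidded canisters at (148,159), (209,163) and (262,194) in the left half. They match the traces. The bowl and mug "canister" hits are false. Next I move over the left one.

Call:
{"fn": "step_arm", "kwargs": {"rows": [[[-60,-10,5],0],[[-120,-20,10],0],[[-180,-30,16],0],[[-240,-41,22],0],[[-300,-51,27],0],[[-360,-61,32],0],[[-420,-72,38],0],[[-479,-82,43],0],[[-479,-82,43],0],[[-479,-82,43],0]], "claw": 0}}

```text
clock: 1.75
eef_pos: [0.5769, 0.2663, 0.2604]
tool_rot: [0.142, 0.99, -0.0, -0.001]
ft_force: [-0.0, 0.2, -0.5]
grip_width: 0.0429
grasp_force: 0.0
```

```bash
cat > look.py <<'E'
from h import *
import sys
o=bot.get_obs(); P=bot.camera_params('wrist'); im,d=bot.camera('wrist'); X=pts('wrist',d,P)
print(o['clock'],o['eef_pos'],o['tool_rot'],o['grip_width'],o['ft_force'])
for r in bot.trace('canister_a','wrist'):
    m=r['pixels']&(d>0)
    k=m&(X[...,2]>.093)&(X[...,2]<.11); l=m&(X[...,2]>.075)&(X[...,2]<.09)
    print(round(r['score'],2),r['uv'],k.sum(),X[k].mean(0) if k.any() else '', l.sum(), cv2.minAreaRect((X[l][:,:2]*1000).astype(np.float32)) if l.sum()>20 else '')
    if k.sum()>20:
        print('  knob rect',cv2.minEnclosingCircle((X[k][:,:2]*1000).astype(np.float32)))
if len(sys.argv)>1: cv2.imwrite('pics/'+sys.argv[1],cv2.cvtColor(im,cv2.COLOR_RGB2BGR))
E
python3 look.py w1.png
```

```text
1.75 [0.57694771 0.26634238 0.26036418] [ 1.42265843e-01  9.89828242e-01 -1.81271155e-04 -6.70110456e-04] 0.04285801551250689 [-0.0357527   0.21004095 -0.49943523]
0.87 [277.7, 196.3] 598 [0.5748883  0.26802996 0.09620865] 11997 ((576.2239990234375, 267.9700927734375), (87.69120025634766, 87.54911041259766), 10.107413291931152)
  knob rect ((575.8102416992188, 267.50335693359375), 10.04962158203125)
0.77 [77.8, 236.2] 550 [0.56451323 0.09808222 0.09625823] 10809 ((564.8969116210938, 96.81141662597656), (86.9351806640625, 86.98448181152344), 68.95075988769531)
  knob rect ((565.4285888671875, 96.8082046508789), 10.208803176879883)
```

View pics/w1.png

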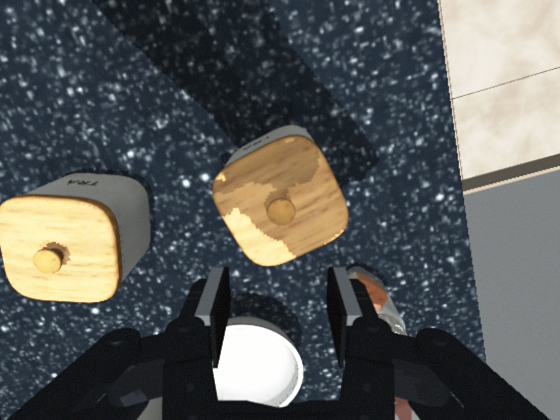

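The wrist view shows the left knob at (281,210), centred between the fingers to within about 1 mm. I descend in small steps, then close.

Call:
{"fn": "step_arm", "kwargs": {"rows": [[[1,0,25],0],[[1,0,50],0],[[1,0,75],0],[[1,0,90],0],[[1,0,97],0],[[1,0,101],0],[[1,0,101],0]]}}

```text
clock: 2.72
eef_pos: [0.5764, 0.2671, 0.1605]
tool_rot: [0.142, 0.99, 0.0, 0.0]
ft_force: [-1.0, 0.2, -0.4]
grip_width: 0.0426
grasp_force: 0.0
```

Call:
{"fn": "step_arm", "kwargs": {"rows": [[[0,0,0],0],[[0,0,0],0],[[0,0,0],0],[[0,0,0],0],[[0,0,0],0]], "claw": 1}}

```text
clock: 3.35
eef_pos: [0.5769, 0.2676, 0.1609]
tool_rot: [0.142, 0.99, 0.001, 0.001]
ft_force: [1.6, 3.9, 4.8]
grip_width: 0.0147
grasp_force: 58.8
```

The opening of 14.7 mm is less than the knob's 19 mm, so the pads are probably too high on it. I reopen, go lower and grip again.

Call:
{"fn": "step_arm", "kwargs": {"rows": [[[0,0,0],0],[[0,0,0],0],[[0,0,0],0]], "claw": 0}}

```text
clock: 3.72
eef_pos: [0.5756, 0.266, 0.159]
tool_rot: [0.142, 0.99, -0.001, -0.001]
ft_force: [0.1, 0.2, -1.0]
grip_width: 0.043
grasp_force: 0.0
```

```bash
python3 look.py w2.png
```

```text
3.725 [0.57563714 0.26604379 0.15904936] [ 1.42192995e-01  9.89838132e-01 -9.58184109e-04 -8.40022832e-04] 0.043034848780298736 [ 0.12880658  0.17057867 -0.99304399]
0.85 [278.8, 248.3] 1512 [0.57453429 0.26845015 0.09636543] 23003 ((575.2871704101562, 268.3282470703125), (86.42239379882812, 86.2400894165039), 11.787181854248047)
  knob rect ((579.2590942382812, 272.7668762207031), 15.638528823852539)
0.83 [40.6, 293.0] 0  4428 ((578.6588134765625, 129.75411987304688), (18.721630096435547, 81.45391845703125), 62.87455749511719)
```

View pics/w2.png

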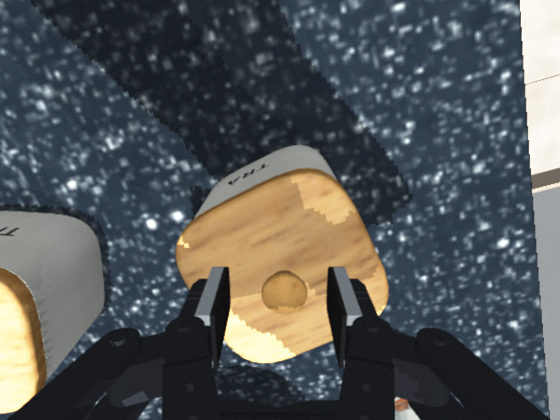

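The knob at (285,291) sits between the finger pads, about 1–2 mm to the right of centre. I go 3 mm lower and 1 mm sideways.

Call:
{"fn": "step_arm", "kwargs": {"rows": [[[0,1,1.5],0],[[0,1,3],0],[[0,1,3],0]]}}

```text
clock: 4.2
eef_pos: [0.5763, 0.2678, 0.1566]
tool_rot: [0.142, 0.99, -0.0, -0.0]
ft_force: [0.5, -0.2, 0.2]
grip_width: 0.0429
grasp_force: 0.0
```

Call:
{"fn": "step_arm", "kwargs": {"rows": [[[0,0,0],0],[[0,0,0],0],[[0,0,0],0],[[0,0,0],0],[[0,0,0],0]], "claw": 1}}

```text
clock: 4.82
eef_pos: [0.5766, 0.2682, 0.1572]
tool_rot: [0.142, 0.99, 0.0, 0.0]
ft_force: [-1.3, 2.0, 1.9]
grip_width: 0.0153
grasp_force: 58.6
```

Call:
{"fn": "step_arm", "kwargs": {"rows": [[[0,0,-2],0],[[0,0,-5],0],[[0,0,-9],0],[[0,0,-12],0],[[0,0,-12],0],[[0,0,-12],0]]}}

```text
clock: 5.58
eef_pos: [0.5764, 0.2677, 0.1689]
tool_rot: [0.142, 0.99, -0.0, -0.0]
ft_force: [-0.8, 0.8, -7.4]
grip_width: 0.015
grasp_force: 58.6
```

```bash
cat > heft.py <<'E'
from h import *
import sys
f=[]
for i in range(6):
    im,d=bot.camera('scene'); o=bot.get_obs(); f.append(o['ft_force'])
print(o['clock'],o['eef_pos'],'F',np.mean(f,0).round(2),np.std(f,0).round(2),o['grip_width'],o['grasp_force'],'tau',np.round(o['tau'],2),o['ft_torque'].round(2) if hasattr(o['ft_torque'],'round') else o['ft_torque'])
X=pts('scene',d)
for r in bot.trace('canister_a','scene'):
    m=r['pixels']&(d>0)&(X[...,0]<.66)
    Q=X[m]; 
    if len(Q)>100: print(round(r['score'],2),np.percentile(Q,2,axis=0).round(3),np.percentile(Q,98,axis=0).round(3))
if len(sys.argv)>1: cv2.imwrite('pics/'+sys.argv[1],cv2.cvtColor(im,cv2.COLOR_RGB2BGR))
E
python3 heft.py s1.png
```

```text
5.875 [0.57640194 0.2678143  0.16882851] F [ 0.32 -0.05 -6.77] [0.35 0.35 0.53] 0.014994882854577715 58.615354674111586 tau [-1.000e-02 -5.624e+01  2.645e+01 -0.000e+00 -1.000e-02 -0.000e+00] [-0.    0.05  0.02]
0.98 [ 0.436 -0.097  0.001] [ 0.52  -0.014  0.094]
0.96 [0.532 0.221 0.016] [0.616 0.296 0.095]
0.9 [0.519 0.047 0.004] [0.603 0.131 0.094]
```

View pics/s1.png

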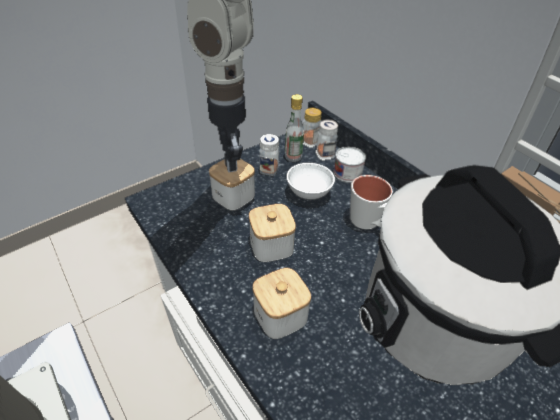

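The picture shows the left canister at (233,185) hanging upright from the gripper. It weighs about 6.8 N. I raise it a few more centimetres.

Call:
{"fn": "step_arm", "kwargs": {"rows": [[[0,0,-4],0],[[0,0,-11],0],[[0,0,-19],0],[[0,0,-25],0],[[0,0,-28],0],[[0,0,-28],0],[[0,0,-28],0]]}}

```text
clock: 6.8
eef_pos: [0.5763, 0.2677, 0.1966]
tool_rot: [0.142, 0.99, -0.0, -0.0]
ft_force: [1.3, -0.2, -8.1]
grip_width: 0.0153
grasp_force: 58.7
```

```bash
python3 heft.py
```

```text
7.1 [0.57640712 0.26779871 0.19667922] F [ 0.02 -0.33 -6.99] [0.38 0.59 0.77] 0.014903745407296103 58.67018265766092 tau [-0.000e+00 -5.593e+01  2.706e+01  0.000e+00 -1.000e-02  0.000e+00] [-0.01 -0.01 -0.07]
0.91 [0.532 0.221 0.041] [0.614 0.301 0.122]
0.89 [0.519 0.048 0.004] [0.603 0.132 0.094]
0.63 [ 0.436 -0.097  0.006] [ 0.518 -0.016  0.094]
```

Call:
{"fn": "step_arm", "kwargs": {"rows": [[[0,0,4],0],[[0,0,11],0],[[0,0,18],0],[[0,0,25],0],[[0,0,31],0],[[0,0,35],0],[[0,0,38],0],[[0,0,39.5],0],[[0,0,40.5],0],[[0,0,40.5],0]]}}

```text
clock: 8.4
eef_pos: [0.5767, 0.2678, 0.1574]
tool_rot: [0.142, 0.99, 0.0, 0.001]
ft_force: [-1.2, -0.9, -0.7]
grip_width: 0.0149
grasp_force: 59.1
```

Call:
{"fn": "step_arm", "kwargs": {"rows": [[[0,0,0],0],[[0,0,0],0],[[0,0,0],0],[[0,0,-8],0],[[0,0,-25],0],[[0,0,-50],0],[[0,0,-60],0]], "claw": 0}}

```text
clock: 9.28
eef_pos: [0.5775, 0.2683, 0.2196]
tool_rot: [0.142, 0.99, 0.001, 0.002]
ft_force: [-0.4, -0.1, -0.2]
grip_width: 0.0427
grasp_force: 0.0
```

Call:
{"fn": "step_arm", "kwargs": {"rows": [[[-12,-50,0],0],[[-24,-105,0],0],[[-38,-160,0],0],[[-38,-167,0],0],[[-38,-167,0],0],[[-38,-167,0],0]]}}

```text
clock: 10.02
eef_pos: [0.5662, 0.0981, 0.2165]
tool_rot: [0.141, 0.99, 0.0, 0.0]
ft_force: [1.2, -0.2, 0.1]
grip_width: 0.0428
grasp_force: 0.0
```

```bash
python3 look.py w3.png
```

```text
10.025 [0.56622761 0.09809971 0.21652002] [1.41161038e-01 9.89986594e-01 2.63020992e-04 1.86639444e-04] 0.04283229739266442 [ 1.22923082 -0.17462341  0.07164961]
0.73 [505.5, 153.5] 0  9784 ((575.4428100585938, 241.64378356933594), (44.6573600769043, 91.34569549560547), 85.93653869628906)
0.68 [48.8, 150.5] 0  8519 ((490.3907775878906, -25.293838500976562), (40.593204498291016, 91.24890899658203), 61.43027877807617)
0.6 [276.7, 212.6] 857 [0.56388367 0.09605709 0.09637724] 15995 ((564.5046997070312, 96.29751586914062), (86.97413635253906, 86.21431732177734), 69.20692443847656)
  knob rect ((565.1145629882812, 95.7205810546875), 10.412328720092773)
```

View pics/w3.png

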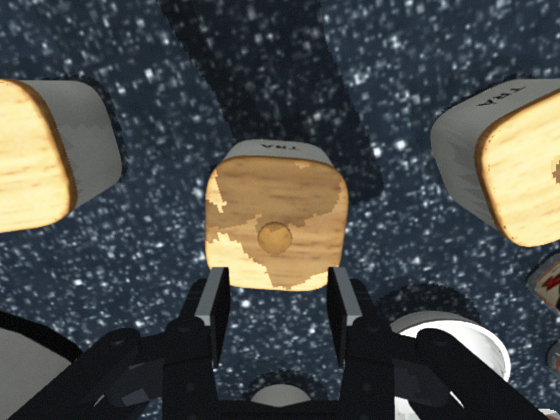

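The wrist view shows the middle knob at (275,238), about 2 mm left of the finger centre. I correct for that, descend and grip.

Call:
{"fn": "step_arm", "kwargs": {"rows": [[[0.5,-2,20],0],[[0.5,-2,38],0],[[0.5,-2,50],0],[[0.5,-2,56],0],[[0.5,-2,60],0],[[0.5,-2,60],0],[[0.5,-2,60],0]]}}

```text
clock: 11.0
eef_pos: [0.5653, 0.0951, 0.157]
tool_rot: [0.142, 0.99, 0.0, 0.001]
ft_force: [-0.7, 0.1, 0.2]
grip_width: 0.0428
grasp_force: 0.0
```

Call:
{"fn": "step_arm", "kwargs": {"rows": [[[0,0,0],0],[[0,0,0],0],[[0,0,0],0],[[0,0,0],0],[[0,0,0],0]], "claw": 1}}

```text
clock: 11.62
eef_pos: [0.5653, 0.0954, 0.157]
tool_rot: [0.142, 0.99, 0.0, 0.001]
ft_force: [-0.7, 2.0, 4.0]
grip_width: 0.0148
grasp_force: 58.7
```

Call:
{"fn": "step_arm", "kwargs": {"rows": [[[0,0,-2],0],[[0,0,-6],0],[[0,0,-13],0],[[0,0,-21],0],[[0,0,-29],0],[[0,0,-36],0],[[0,0,-40],0],[[0,0,-40],0],[[0,0,-40],0]]}}

```text
clock: 12.75
eef_pos: [0.5648, 0.0951, 0.1961]
tool_rot: [0.142, 0.99, -0.0, -0.0]
ft_force: [0.5, 0.3, -2.5]
grip_width: 0.0153
grasp_force: 58.6
```

```bash
python3 heft.py
```

```text
13.05 [0.56485896 0.09508302 0.19618692] F [ 0.27  0.04 -2.4 ] [0.36 0.35 0.2 ] 0.015261467126463889 58.56339508172823 tau [ -0.   -46.9   24.59   0.     0.    -0.  ] [ 0.01  0.02 -0.05]
0.89 [0.532 0.221 0.006] [0.616 0.303 0.093]
0.72 [ 0.436 -0.097  0.009] [ 0.517 -0.016  0.094]
0.56 [0.518 0.047 0.045] [0.598 0.132 0.122]
```

Call:
{"fn": "step_arm", "kwargs": {"rows": [[[0,0,4],0],[[0,0,11],0],[[0,0,18],0],[[0,0,25],0],[[0,0,31],0],[[0,0,35],0],[[0,0,38],0],[[0,0,39.5],0],[[0,0,40.5],0],[[0,0,40.5],0]]}}

```text
clock: 14.35
eef_pos: [0.5653, 0.0955, 0.1571]
tool_rot: [0.142, 0.99, 0.001, 0.001]
ft_force: [-2.0, 1.8, 4.7]
grip_width: 0.0152
grasp_force: 59.2
```

Call:
{"fn": "step_arm", "kwargs": {"rows": [[[0,0,0],0],[[0,0,0],0],[[0,0,0],0],[[0,0,-8],0],[[0,0,-25],0],[[0,0,-50],0],[[0,0,-60],0]], "claw": 0}}

```text
clock: 15.22
eef_pos: [0.5659, 0.0952, 0.218]
tool_rot: [0.142, 0.99, 0.0, 0.002]
ft_force: [0.4, 0.2, -0.3]
grip_width: 0.0425
grasp_force: 0.0
```

Call:
{"fn": "step_arm", "kwargs": {"rows": [[[12,-50,0],0],[[24,-105,0],0],[[39,-158,0],0],[[39,-166,0],0],[[39,-166,0],0],[[39,-166,0],0]]}}

```text
clock: 15.98
eef_pos: [0.4818, -0.0525, 0.216]
tool_rot: [0.141, 0.99, 0.0, 0.0]
ft_force: [-0.2, 0.0, 0.0]
grip_width: 0.0429
grasp_force: 0.0
```

```bash
python3 look.py w4.png
```

```text
15.975 [ 0.4817656  -0.0524509   0.21595294] [1.41277489e-01 9.89969954e-01 2.10008196e-04 3.41450687e-04] 0.04286116850256571 [-0.16423706  0.04881022  0.01546082]
0.77 [274.5, 213.2] 878 [ 0.47791181 -0.05222231  0.09634975] 16418 ((478.8005676269531, -52.06257629394531), (87.20980834960938, 86.8755874633789), 82.58101654052734)
  knob rect ((479.0088806152344, -52.549739837646484), 10.237488746643066)
0.62 [498.3, 260.2] 558 [0.56224358 0.09242048 0.09599822] 9974 ((562.8201293945312, 79.26091003417969), (62.36238098144531, 94.00282287597656), 86.0694351196289)
  knob rect ((564.2802734375, 95.31951904296875), 10.310441017150879)
```

View pics/w4.png

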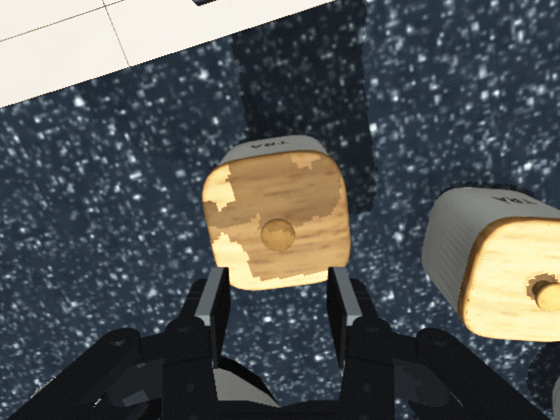

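The right knob at (278,235) is centred, so I only shift 2 mm towards the base before descending.

Call:
{"fn": "step_arm", "kwargs": {"rows": [[[2,0,20],0],[[2,0,38],0],[[2,0,50],0],[[2,0,56],0],[[2,0,59.5],0],[[2,0,59.5],0],[[2,0,59.5],0]]}}

```text
clock: 16.95
eef_pos: [0.4794, -0.0528, 0.1569]
tool_rot: [0.142, 0.99, 0.0, 0.001]
ft_force: [0.9, 0.5, -0.7]
grip_width: 0.0429
grasp_force: 0.0
```

Call:
{"fn": "step_arm", "kwargs": {"rows": [[[0,0,0],0],[[0,0,0],0],[[0,0,0],0],[[0,0,0],0],[[0,0,0],0]], "claw": 1}}

```text
clock: 17.58
eef_pos: [0.4794, -0.0525, 0.1569]
tool_rot: [0.142, 0.99, 0.0, 0.001]
ft_force: [-0.1, 2.2, 5.4]
grip_width: 0.015
grasp_force: 58.7
```

Call:
{"fn": "step_arm", "kwargs": {"rows": [[[0,0,-2],0],[[0,0,-6],0],[[0,0,-13],0],[[0,0,-21],0],[[0,0,-29],0],[[0,0,-36],0],[[0,0,-40],0],[[0,0,-40],0],[[0,0,-40],0]]}}

```text
clock: 18.7
eef_pos: [0.4788, -0.0527, 0.1962]
tool_rot: [0.142, 0.99, 0.0, -0.0]
ft_force: [-0.0, -0.4, -3.0]
grip_width: 0.015
grasp_force: 58.6
```

```bash
python3 heft.py
```

```text
19.0 [ 0.47889753 -0.05269938  0.19622015] F [-0.09 -0.09 -2.34] [0.21 0.44 0.54] 0.015198163666786942 58.5656346695032 tau [  0.   -37.93  23.61   0.     0.    -0.  ] [-0.04  0.04 -0.03]
0.97 [ 0.435 -0.098  0.044] [ 0.511 -0.016  0.122]
0.7 [0.518 0.061 0.005] [0.546 0.132 0.082]
```

The left canister is heaviest, at about 7.0 N against 2.4 N and 2.3 N. I set this one down and go back to it.

Call:
{"fn": "step_arm", "kwargs": {"rows": [[[0,0,4],0],[[0,0,11],0],[[0,0,18],0],[[0,0,25],0],[[0,0,31],0],[[0,0,35],0],[[0,0,38],0],[[0,0,39.5],0],[[0,0,40.5],0],[[0,0,40.5],0]]}}

```text
clock: 20.3
eef_pos: [0.4792, -0.0524, 0.157]
tool_rot: [0.142, 0.99, 0.0, 0.001]
ft_force: [-2.4, 2.1, 4.6]
grip_width: 0.0148
grasp_force: 59.2
```

Call:
{"fn": "step_arm", "kwargs": {"rows": [[[0,0,0],0],[[0,0,0],0],[[0,0,0],0],[[0,0,-8],0],[[0,0,-25],0],[[0,0,-50],0],[[0,0,-60],0]], "claw": 0}}

```text
clock: 21.18
eef_pos: [0.4799, -0.0528, 0.2177]
tool_rot: [0.142, 0.99, 0.0, 0.002]
ft_force: [0.6, 0.1, 0.2]
grip_width: 0.043
grasp_force: 0.0
```

Call:
{"fn": "step_arm", "kwargs": {"rows": [[[0,40,0],0],[[-1,90,0],0],[[-1,145,0],0],[[-2,200,0],0],[[-2,255,0],0],[[-3,305,0],0],[[-3,328,0],0],[[-3,335,0],0],[[-3,335,0],0],[[-3,335,0],0]]}}

```text
clock: 22.42
eef_pos: [0.5758, 0.2666, 0.2159]
tool_rot: [0.143, 0.99, -0.0, -0.0]
ft_force: [0.7, 0.0, 0.7]
grip_width: 0.0427
grasp_force: 0.0
```

```bash
python3 look.py w5.png
```

```text
22.425 [0.5758053  0.26664615 0.21590994] [ 1.42626298e-01  9.89776531e-01 -3.26460245e-04 -2.27968479e-04] 0.042725507338935556 [0.67728307 0.00162462 0.67613196]
0.84 [275.7, 217.2] 859 [0.57481878 0.26738585 0.09635601] 16471 ((576.0582275390625, 267.34185791015625), (87.89157104492188, 87.46040344238281), 10.18910026550293)
  knob rect ((575.7257690429688, 266.804443359375), 10.061243057250977)
0.78 [59.7, 257.7] 463 [0.56525056 0.10124692 0.09580414] 9686 ((572.4764404296875, 111.43508911132812), (57.614559173583984, 89.70628356933594), 61.54703903198242)
  knob rect ((564.5291748046875, 97.21464538574219), 9.796414375305176)
```

View pics/w5.png

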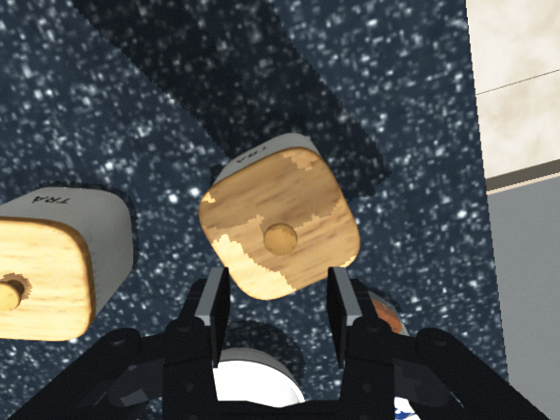

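The left canister is back in place and its knob at (281,239) is centred. I grip it and lift.

Call:
{"fn": "step_arm", "kwargs": {"rows": [[[0,0.5,20],0],[[0,0.5,38],0],[[0,0.5,50],0],[[0,0.5,56],0],[[0,0.5,59.5],0],[[0,0.5,59.5],0],[[0,0.5,59.5],0]]}}

```text
clock: 23.4
eef_pos: [0.5764, 0.2686, 0.157]
tool_rot: [0.142, 0.99, 0.0, 0.0]
ft_force: [-0.4, 0.1, 0.5]
grip_width: 0.0427
grasp_force: 0.0
```

Call:
{"fn": "step_arm", "kwargs": {"rows": [[[0,0,0],0],[[0,0,0],0],[[0,0,0],0],[[0,0,0],0],[[0,0,0],0]], "claw": 1}}

```text
clock: 24.02
eef_pos: [0.5762, 0.268, 0.1569]
tool_rot: [0.142, 0.99, -0.0, 0.0]
ft_force: [-1.8, -4.3, 4.7]
grip_width: 0.0149
grasp_force: 58.6
```

Call:
{"fn": "step_arm", "kwargs": {"rows": [[[0,0,-2],0],[[0,0,-6],0],[[0,0,-13],0],[[0,0,-22],0],[[0,0,-32],0],[[0,0,-42],0],[[0,0,-52],0],[[0,0,-62],0],[[0,0,-72],0],[[0,0,-80],0],[[0,0,-86],0],[[0,0,-90],0]]}}

```text
clock: 25.52
eef_pos: [0.5761, 0.2685, 0.2467]
tool_rot: [0.142, 0.99, 0.0, 0.0]
ft_force: [-0.4, -0.3, -6.7]
grip_width: 0.0151
grasp_force: 58.7
```

Call:
{"fn": "step_arm", "kwargs": {"rows": [[[0,0,-4],0],[[0,0,-12],0],[[0,0,-22],0],[[0,0,-34],0],[[0,0,-46],0],[[0,0,-58],0],[[0,0,-70],0],[[0,0,-79],0],[[0,0,-86],0],[[0,0,-90],0],[[0,0,-90],0],[[0,0,-90],0]]}}

```text
clock: 27.02
eef_pos: [0.576, 0.2684, 0.3359]
tool_rot: [0.142, 0.99, -0.0, -0.0]
ft_force: [-0.2, 0.1, -7.4]
grip_width: 0.0151
grasp_force: 58.7
```

```bash
python3 heft.py s2.png
```

```text
27.325 [0.57609644 0.26840272 0.33621257] F [-0.09  0.16 -6.94] [0.66 0.51 0.56] 0.014856023966976717 58.67489869182464 tau [-0.000e+00 -5.515e+01  2.862e+01 -0.000e+00 -1.000e-02  0.000e+00] [-0.02  0.04  0.  ]
0.7 [0.532 0.221 0.184] [0.613 0.291 0.262]
0.68 [0.519 0.048 0.005] [0.604 0.131 0.094]
0.6 [ 0.436 -0.097  0.002] [ 0.519 -0.014  0.094]
```

View pics/s2.png

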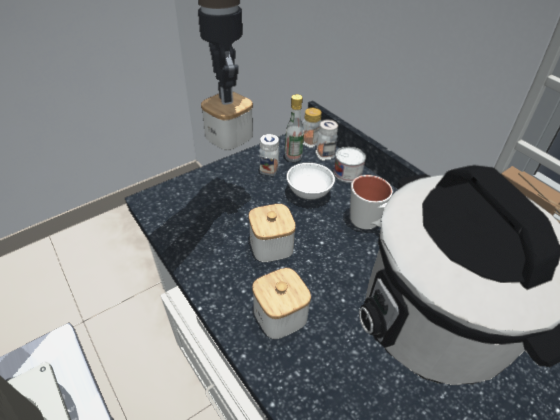

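The heaviest canister hangs upright at (228,120), about 18 cm up. The other two stand in their places at (272,233) and (281,303).

```bash
python3 -c "
from workcell import bot
print(bot.job_done())"
```

```text
the job is handed in; nothing more can be done
None
```

I hefted all three canisters, and the left one is the heaviest (about 0.7 kg, against about 0.24 kg for each of the others); I handed the job in with it held upright about 18 cm above the worktop and the other two standing back in their places.

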